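# Trip-test the bench supply box before switching the outlets on

### The job

Do the start-of-day safety test on the sloping supply box at the right of the bench: press the round test button so that the breaker's toggle trips and drops towards the front, then push the toggle back up the panel until it latches and let it go, and only then press the near end of the rocker fully down to switch the outlets on. Everything is done by pressing and pushing with the closed fingertips and nothing is picked up; leave the box where it stands and the loose things around it undisturbed.

Things in the scene. Friction and masses are not known exactly. Their poses are not given: they have to be found in the camera images.
- supply_box: grey supply box, 160 mm deep (its x) and 116 wide (its y), 2.5 kg, loose on rubber feet; a hard sideways shove slides it. Origin: centre of its underside; x runs from its low front to its high back, y to its left, z up. The control panel on top slopes up at 0.26 rad from 55 mm (front) to 98 mm (back): up the panel is (0.966, 0, 0.257), off the panel (-0.257, 0, 0.966) in the box frame.
- toggle_pivot (a point): point on the hinge axis of the breaker's toggle (axis along the box's y), midway along the toggle's width, 2 mm below the white surface of the breaker. The breaker fills the panel's upper half, stands 10 mm off it and is 50 mm long (up the panel) by 90 mm wide; toggle at its right, test button 46 mm to the left.
- toggle_tip (a point): middle of the free end of the toggle, a black bar 20 mm wide and 7.5 mm thick that reaches 30 mm from its pivot; it moves with the toggle
- toggle (a joint): toggle angle, rad: 0 = set, leaning 0.45 up the panel from the direction off the panel; 0.9 = tripped, leaning 0.45 down it. A spring (0.02-0.03 N m) trips it. Set, it cannot be pushed down. To set it push it up the panel to its stop at -0.15 (0.07 N m): a catch snaps in and it rests at 0 to 0.04 when let go. Pushed short of that, it drops or hangs at 0.05-0.1 with the test button 3 mm in.
- test_button_top (a point): middle of the top of the test button, a grey round button 16 mm across that stands 10 mm off the breaker's white surface; it moves with the button
- test_button (a joint): how far the test button is pressed into the panel, in m: 0 = out, 0.0065 = at its stop. Spring: 1.2 N to start, 3.2 N at the stop; the toggle is freed at 2 to 4 mm. It comes out again when let go. It also dips while the toggle is pushed past its catch.
- rocker_near_end (a point): point on top of the rocker's near end (towards the box's front, marked with a small raised dash), 4 mm from that end; it moves with the rocker. The rocker is black, 38 mm along the panel and 22 mm wide, in a flat bezel.
- rocker (a joint): angle of the rocker in rad: 0 = off, near end standing up; 0.4 = on, near end fully down, its top then parallel to the panel and 8 mm off it. Friction only, about 2 N at the near end; it stays where it is left.
- sample_cap: bystander: aluminium sample cap, 62 mm across and 36 mm high with a short side stub, standing behind or in front of the box; origin at the middle of its underside. Not to be touched.
- ptfe_tape: bystander: black roll of tape, 58 mm across and 19 mm high, lying in front of or behind the box; origin at the middle of its underside. Not to be touched.
- weight_a: bystander: brass weight with a neck, 36 mm across and 40 mm high, standing behind the box, at its left; origin at the middle of its underside. Not to be touched.

How it is judged (in metres and radians):
On the way, in this order (a step that is already met when the one before it is completed fails the run):
1. the test button is pressed and the toggle has dropped, with the rocker still off (value of joint toggle above 0.75 rad and value of joint rocker below 0.1 rad), for 0.05 s.
2. the toggle is pushed back up, latched and let go, with the rocker still off (value of joint each of toggle, rocker below 0.1 rad and value of joint test_button below 0.0015 m and contact force between each of the arm, the fingers and toggle below 0.3 N), for 0.2 s.
3. the near end of the rocker is pressed fully down (value of joint rocker above 0.32 rad and value of joint toggle below 0.1 rad), for 0.1 s.
At the end, for the whole second after the job is handed in: the toggle is latched up the panel (below 0.1 rad), the test button is out (within 1.5 mm), the rocker is on (over 0.32 of 0.4 rad), the box stands level and at rest within 25 mm of where it stood, and the sample cap, tape and weight are within 20 mm of where they stood (all of step 3 and value of joint test_button below 0.0015 m and distance of supply_box from where it was at the start of the episode below 0.025 m and angle between supply_box's own z axis and vertical below 0.05 rad and linear speed of supply_box below 0.01 m/s and distance of each of sample_cap, ptfe_tape, weight_a from where it was at the start of the episode below 0.02 m); the robot touches nothing.
It fails at once if the rocker was switched on while the breaker was tripped (value of joint rocker above 0.2 rad and value of joint toggle above 0.6 rad).
It fails at once if the box was shoved by more than 25 mm (distance of supply_box from where it was at the start of the episode above 0.025 m).
It fails at once if the box was lifted or tipped (height (world z) of supply_box above 0.01 m or angle between supply_box's own z axis and vertical above 0.1 rad).
It fails at once if a loose thing beside the box was shifted or lifted (distance of any of sample_cap, ptfe_tape, weight_a from where it was at the start of the episode above 0.02 m).
It also fails if it takes over 45 s, if anything falls off the work surface, if the arm or the gripper's body presses on something with over 40 N, if the wrist force passes 120 N, or if a joint passes its speed limit or range.

### The arm

A 6-joint arm with a two-finger parallel gripper is mounted at the origin on a cart in front of the work surface, level with it; the furniture and walls round the work are solid. World frame = base frame: x ahead of the robot, y to its left, z up, the work surface at z = 0. Lengths are in mm, angles in degrees, forces in N, time in s.
With the tool pointing down it reaches from about 300 to 850 mm from the base axis. Payload 4.2 kg.
Tool frame: the origin (TCP) lies at the very end of the fingers, on their centre line; the grasp point (between the pads) lies 19 mm behind it; z points along the fingers, x is the direction in which the jaws open and shut, and the axes are right-handed (so a half turn about z gives the same grasp; the last joint's range is limited). The gripper opens to 91 mm and grips with 3 to 60 N. Pads are 32 mm wide; open, the fingers measure 118 mm over their backs; the gripper's body (76 mm by 178 mm) begins 60 mm behind the grasp point.
Start: joints at [-69.442, 18.312, 89.639, -0, 72.044, -1.146], TCP at [212.643, -534.253, 213.976] pointing down, gripper open.
Joint ranges: [-177.97, 177.97], [-48.28, 115.42], [12.27, 149.76], [-77.06, 257.06], [2.81, 150.46], [-146.56, 146.56]. Speed limits (degrees/s): [147.25, 147.25, 180, 180, 180, 180].

### API

Orientations are given as [roll, pitch, yaw] about the fixed x, y, z axes, in that order (R = Rz(yaw) Ry(pitch) Rx(roll)).
In Python, from workcell import env gives the robot as it stands.
- The arm moves only by the tool servo_tool, never from a script. Its argument "plan" is a list of rows, each a list of 3 entries, a list of its own where there are three numbers: the turn, a rotation vector about the tool's x, y, z in degrees, then the shift along the tool's x, y, z in mm, then the finger opening in mm, from 0 to 91.2. In form: [[[ax, ay, az], [dx, dy, dz], claw], ...]. A call has exactly 10 rows; each row shifts and turns the pose as measured when the row begins, along the tool's axes as they then stand; what a row does not reach is not made up. A row lasts 1/8 s, in which the tool goes at most 62.5 mm and 10.7 degrees, less where a joint would pass 70% of its speed; a pose out of reach is approached as far as the arm can. A call with a gripper value outside its range is refused whole. The fingers move at their own pace and stop on an object; "squeeze" is the grip in N (left out, the last holds). Time passes only in rows, so rows that do not move let the fingers close, or fill a call up. It gives the time, the measured TCP pose, the force and the opening at its end, in the units of the state.
- env.state(): the state, without advancing time (a new reading comes with each control period).
- env.grab_frame(name): name is "scene" or "side" or "wrist"; returns a dict with "pixels" (384x512x3 uint8, red, green, blue), "intrinsics" (3x3 intrinsics, pixels), "distortion" ([k1, k2, p1, p2, k3] as OpenCV has them; the pictures are not rectified), "eye" and "attitude" of the camera in the world. Camera axes: x right, y up, looking along -z (the intrinsics and any distortion apply to the point x, -y, -z); pixel columns grow to the right and rows downward; lengths in mm; the calibration is good to about 2 mm. A picture is of the moment at which its call begins. There is no depth.
- env.job_done(): hands the job in, once; it reports no verdict.
The state is a dict: "time_s": time; "qpos": joint angles; "qvel": joint speeds; "effort": joint torques, N m; "ee_pos": TCP position; "ee_rot": TCP orientation; "force": force on the tool from outside, world axes, zero at the start; "torque": the same for the moment, N m; "gripper_width": finger opening in mm.
Only numpy, scipy, OpenCV 4.12 (cv2) and the standard library are available. Lean on these libraries where they do the work, as an engineer would, in place of code of your own. Each camera call takes 0.05 s, during which the arm holds its last target.

## Working session

There is one attempt and no reset: what is moved stays moved. The work goes in short steps, Python scripts to look and compute and a tool call to move; the robot and the scene stay as the last step left them, time stands still between calls to the robot, and variables do not carry over. Pictures are saved under pics/ and viewed, and the job is handed in when it is done.

Besides the shell and the picture viewer there is one more tool, called after ">>>" as name(argument=value, ...), one argument or row to a line, values as JSON. servo_tool: Moves the arm, as the interface text tells. Its arguments: {"type":"object","properties":{"plan":{"type":"array"},"squeeze":{"type":"number"}},"required":["plan"]}

```bash
mkdir -p pics; ls; cat > h.py <<'E'
from workcell import env
import numpy as np, cv2
from scipy.spatial.transform import Rotation as R
def snap(n,f):
    d=env.grab_frame(n); cv2.imwrite('pics/%s.png'%f,d['pixels'][:,:,::-1]); 
    np.save('pics/%s.npy'%f,d,allow_pickle=True); return d
def load(f): return np.load('pics/%s.npy'%f,allow_pickle=True).item()
def att(d):
    a=np.array(d['attitude'],float)
    return a if a.shape==(3,3) else R.from_euler('xyz',a,degrees=True).as_matrix()
def ray(d,u,v):
    p=cv2.undistortPoints(np.array([[[u,v]]],float),np.array(d['intrinsics'],float),np.array(d['distortion'],float))[0,0]
    r=att(d)@np.array([p[0],-p[1],-1.]); return np.array(d['eye'],float),r/np.linalg.norm(r)
def onz(d,u,v,z):
    o,r=ray(d,u,v); return o+r*(z-o[2])/r[2]
def tri(*L):
    A=np.zeros((3,3));b=np.zeros(3);rs=[ray(*l) for l in L]
    for o,r in rs:
        P=np.eye(3)-np.outer(r,r);A+=P;b+=P@o
    x=np.linalg.solve(A,b); return x,[np.linalg.norm((np.eye(3)-np.outer(r,r))@(x-o)) for o,r in rs]
def proj(d,X):
    c=att(d).T@(np.array(X,float)-np.array(d['eye'],float)); c=c*[1,-1,-1]
    return cv2.projectPoints(c.reshape(1,1,3),np.zeros(3),np.zeros(3),np.array(d['intrinsics'],float),np.array(d['distortion'],float))[0][0,0]
E
python3 - <<'E'
from h import *
print(env.state())
for n in('scene','side','wrist'):
    d=snap(n,n+'0'); print(n,d['intrinsics'],d['distortion'],d['eye'],d['attitude'])
E
```

```text
pics
{'time_s': 0.0, 'qpos': array([-6.94426599e+01,  1.83520934e+01,  8.97079802e+01,  6.37932964e-04,
        7.20432768e+01, -1.14520405e+00]), 'qvel': array([-0.10450428,  0.06070762, -0.06263043,  0.0596738 ,  0.06206636,
       -0.0151468 ]), 'effort': array([ 4.53668545e-04, -4.12453759e+01, -2.31981486e+01,  7.29840738e-02,
        4.57302493e-02, -1.32329283e-04]), 'ee_pos': array([ 212.457574  , -533.7544207 ,  213.10508288]), 'ee_rot': array([-1.79997328e+02,  1.03317676e-01, -6.82976506e+01]), 'force': array([0.16078349, 0.24259224, 0.22759275]), 'torque': array([-0.03038034, -0.00587818, -0.01186198]), 'gripper_width': 91.18275226395187}
scene [[364.07951778   0.         260.67086349]
 [  0.         364.07951778 194.37795699]
 [  0.           0.           1.        ]] [-0.07963769  0.          0.          0.          0.        ] [   1.87636319 -756.75409585  582.05133845] [ 55.98442582   1.00322162 -49.07068378]
side [[409.85669008   0.         250.10001553]
 [  0.         409.85669008 193.12716243]
 [  0.           0.           1.        ]] [-0.01373457  0.          0.          0.          0.        ] [  525.58067119 -1098.02186652   385.33626937] [70.59023641  1.05000517 -0.62351168]
wrist [[328.41374592   0.         254.99735802]
 [  0.         328.41374592 187.10184561]
 [  0.           0.           1.        ]] [-0.07789302  0.          0.          0.          0.        ] [ 283.10751166 -506.89237748  383.94506147] [-15.61138638   0.08306586 -68.31531137]
```

View pics/scene0.png

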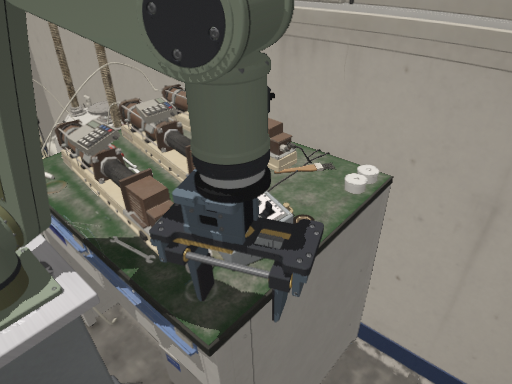

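View pics/side0.png

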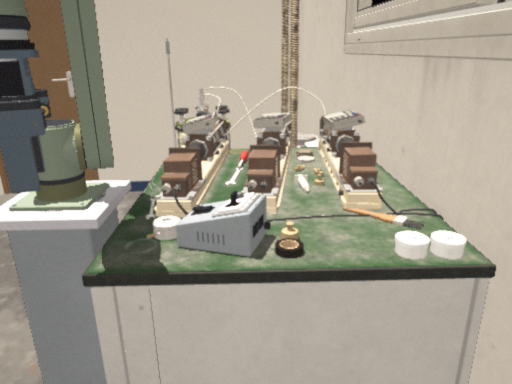

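View pics/wrist0.png

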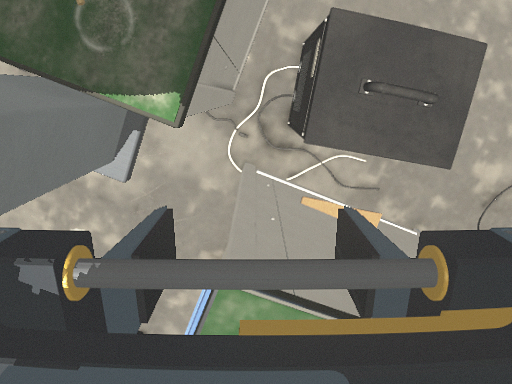

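The side view shows the box at about (225,220), the cap at (167,228), the tape at (289,247) and the weight at (290,229). The arm hides the box in the scene view. I'll zoom in and get a rough location.

```bash
python3 - <<'E'
from h import *
d=load('side0'); im=d['pixels'][180:265,140:320,::-1]
cv2.imwrite('pics/side0z.png',cv2.resize(im,None,fx=4.4,fy=4.4,interpolation=cv2.INTER_CUBIC))
for p in [(180,246),(254,251),(167,236),(289,252),(290,234)]: print(p,onz(d,*p,0).round())
w=load('wrist0');T=R.from_euler('xyz',env.state()['ee_rot'],degrees=True).as_matrix()
print(T.round(2)); print('cam in tool',T.T@(np.array(w['eye'])-env.state()['ee_pos'])); print((T.T@att(w)).round(3))
E
```

```text
(180, 246) [ 381. -327.    0.]
(254, 251) [ 534. -356.    0.]
(167, 236) [ 344. -277.    0.]
(289, 252) [ 604. -364.    0.]
(290, 234) [ 615. -280.    0.]
[[ 0.37 -0.93 -0.  ]
 [-0.93 -0.37  0.  ]
 [-0.    0.   -1.  ]]
cam in tool [   0.80286964  -75.59470788 -170.65127595]
[[ 1.     0.     0.   ]
 [ 0.    -0.963 -0.269]
 [ 0.     0.269 -0.963]]
```

View pics/side0z.png

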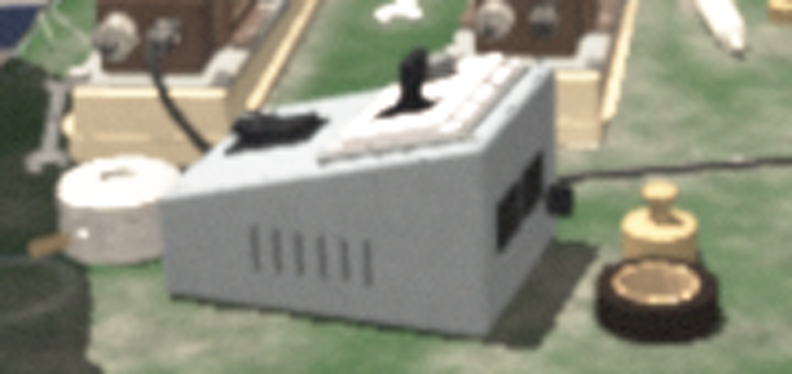

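```bash
cat >> h.py <<'E'
def toolR(yaw,tilt=0.26):
    c,s=np.cos(tilt),np.sin(tilt)
    B=np.array([[c,0,s],[0,-1,0],[s,0,-c]]) # cols x,y,z in box
    return R.from_euler('z',yaw,degrees=True).as_matrix()@B
def plan(p1,R1,n,claw,nr=10,p0=None,R0=None):
    s=env.state()
    if p0 is None: p0=np.array(s['ee_pos'])
    if R0 is None: R0=R.from_euler('xyz',s['ee_rot'],degrees=True).as_matrix()
    rv=R.from_matrix(R0.T@R1).as_rotvec()
    out=[];Rk=R0
    for k in range(n):
        out.append([(np.degrees(rv)/n).round(1).tolist(),(Rk.T@((np.array(p1)-p0)/n)).round(1).tolist(),claw])
        Rk=Rk@R.from_rotvec(rv/n).as_matrix()
    while len(out)<nr: out.append([[0,0,0],[0,0,0],claw])
    for o in out: print(o,',')
E
python3 - <<'E'
from h import *
plan([445,-340,250],toolR(-11),10,0)
E
```

```text
[[0.7, 1.4, -5.7], [-9.4, -28.8, -3.7], 0] ,
[[0.7, 1.4, -5.7], [-6.4, -29.6, -3.5], 0] ,
[[0.7, 1.4, -5.7], [-3.4, -30.1, -3.2], 0] ,
[[0.7, 1.4, -5.7], [-0.3, -30.4, -2.9], 0] ,
[[0.7, 1.4, -5.7], [2.8, -30.3, -2.4], 0] ,
[[0.7, 1.4, -5.7], [5.8, -29.9, -1.9], 0] ,
[[0.7, 1.4, -5.7], [8.8, -29.2, -1.4], 0] ,
[[0.7, 1.4, -5.7], [11.7, -28.2, -0.8], 0] ,
[[0.7, 1.4, -5.7], [14.4, -26.9, -0.1], 0] ,
[[0.7, 1.4, -5.7], [17.0, -25.3, 0.6], 0] ,
```

>>> servo_tool(
  plan=[
    [[0.7, 1.4, -5.7], [-9.4, -28.8, -3.7], 0],
    [[0.7, 1.4, -5.7], [-6.4, -29.6, -3.5], 0],
    [[0.7, 1.4, -5.7], [-3.4, -30.1, -3.2], 0],
    [[0.7, 1.4, -5.7], [-0.3, -30.4, -2.9], 0],
    [[0.7, 1.4, -5.7], [2.8, -30.3, -2.4], 0],
    [[0.7, 1.4, -5.7], [5.8, -29.9, -1.9], 0],
    [[0.7, 1.4, -5.7], [8.8, -29.2, -1.4], 0],
    [[0.7, 1.4, -5.7], [11.7, -28.2, -0.8], 0],
    [[0.7, 1.4, -5.7], [14.4, -26.9, -0.1], 0],
    [[0.7, 1.4, -5.7], [17.0, -25.3, 0.6], 0],
  ],
  squeeze=20,
)

```text
time_s: 1.4
ee_pos: [447.0, -329.8, 246.7]
ee_rot: [179.5, -15.1, -9.2]
force: [-1.5, -0.3, -0.3]
gripper_width: 0.4
```

```bash
python3 - <<'E'
from h import *
for n in('scene','wrist','side'): d=snap(n,n+'1')
s=env.state();print(s['ee_pos'],s['ee_rot'],s['time_s'],s['gripper_width'])
E
```

```text
[ 446.61076983 -330.05403292  246.69693738] [179.54521899 -15.0273673   -9.35240743] 1.55 0.49163056990287873
```

View pics/wrist1.png

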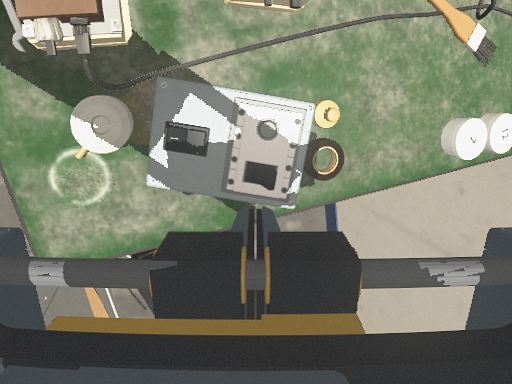

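View pics/scene1.png

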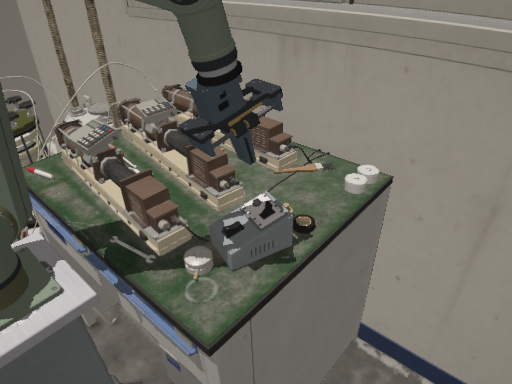

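Everything is visible now. In the wrist view the panel is seen face-on: test button at about (267,128), toggle at about (262,176), rocker at about (187,138), and the box rim's corners. I'll zoom in on all three views.

```bash
python3 - <<'E'
from h import *
for n,(a,b,c,e),f in [('wrist',(65,215,140,350),3.8),('scene',(185,270,200,310),7),('side',(185,255,170,280),7)]:
    d=load(n+'1'); im=d['pixels'][a:b,c:e,::-1]
    cv2.imwrite('pics/%s1z.png'%n,cv2.resize(im,None,fx=f,fy=f,interpolation=cv2.INTER_CUBIC))
E
```

```text
(no output)
```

View pics/wrist1z.png

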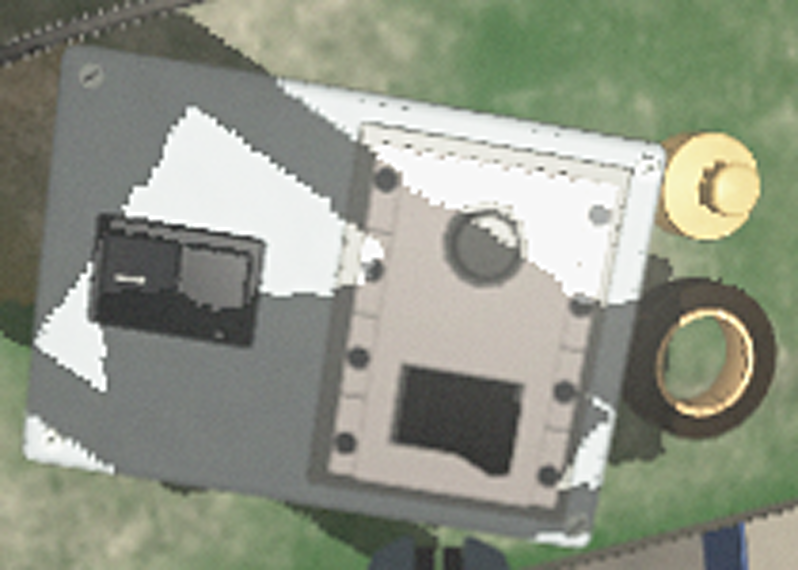

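View pics/scene1z.png

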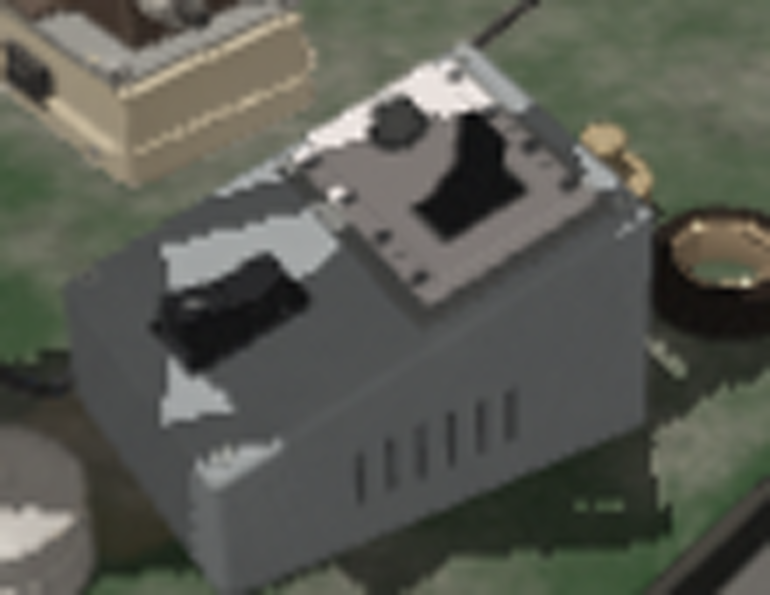

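View pics/side1z.png

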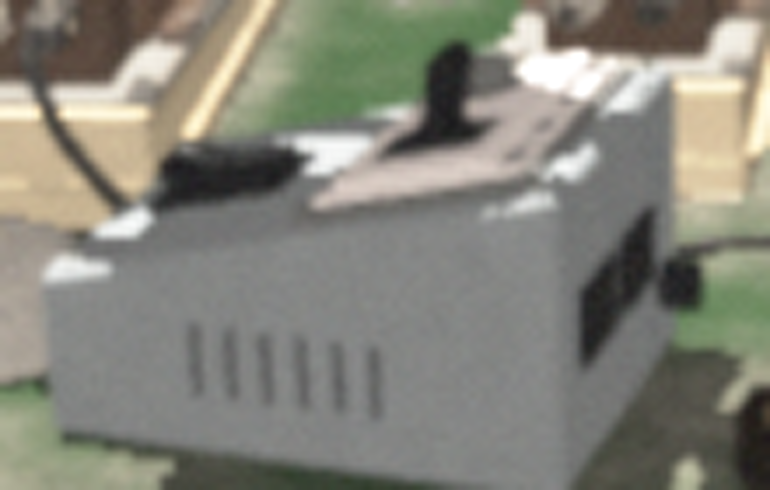

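```bash
python3 - <<'E'
from h import *
W,S,D=load('wrist1'),load('scene1'),load('side1')
w=lambda x,y:(W,140+x/3.8-.4,65+y/3.8-.4)
s=lambda x,y:(S,200+x/7-.4,185+y/7-.4)
e=lambda x,y:(D,170+x/7-.4,185+y/7-.4)
pts={'FL':([w(64,45),s(65,287)],55),'FR':([w(24,460),s(195,485),e(44,268)],55),'BR':([w(592,545),s(648,215),e(565,190)],98),'BL':([w(664,146),s(462,45),e(668,70)],98),
'btn':([w(488,240),s(400,115)],None),'tip':([s(482,122),e(458,52)],None),'rockdash':([w(128,278),s(178,300)],None)}
C={}
for k,(L,z) in pts.items():
    x,r=tri(*L); print(k,x.round(1),np.round(r,1), [onz(*l,z)[:2].round(1) for l in L] if z else '')
    if z: C[k]=np.mean([onz(*l,z)[:2] for l in L],axis=0)
for a,b in(('FR','BR'),('FL','BL'),('FR','FL'),('BR','BL')):
    v=C[b]-C[a]; print(a,b,np.linalg.norm(v),np.degrees(np.arctan2(v[1],v[0])))
print(np.mean(list(C.values()),axis=0))
E
```

```text
FL [ 414.  -227.5   52.6] [0.4 0.4] [array([ 413.8, -227.4]), array([ 412.5, -230.1])]
FR [ 375.9 -332.9   55.5] [2.8 3.6 1.4] [array([ 377.2, -335.5]), array([ 373.5, -330.2]), array([ 377.2, -332.5])]
BR [ 526.9 -384.5   95.5] [1.3 2.8 2. ] [array([ 526.9, -384.7]), array([ 520.2, -387.2]), array([ 528.5, -387.1])]
BL [ 561.6 -277.4   93.5] [1.4 1.3 1.4] [array([ 560.9, -277.6]), array([ 556.7, -280.1]), array([ 560.2, -293.6])]
btn [ 508.7 -293.5  100.3] [0.6 0.6] 
tip [ 499.8 -336.8  120.9] [0.9 0.9] 
rockdash [ 415.  -286.6   78. ] [2.4 2.4] 
FR BR 158.53283044551796 -19.75253641144065
FL BL 156.17236129283899 -20.63069871539924
FR FL 110.43841539053746 70.35005844404922
BR BL 108.0754234067059 71.61354929191958
[ 468.39034849 -307.91188223]
```

```bash
cat >> h.py <<'E'
YAW=-19.6; CEN=np.array([468.4,-308.,0])
Bz=R.from_euler('z',YAW,degrees=True).as_matrix()
# panel frame: u up panel, y left, n off panel; origin panel centre
PM=Bz@np.array([[.966,0,-.257],[0,1,0],[.257,0,.966]])
PO=CEN+[0,0,76.5]
def toP(x): return PM.T@(np.array(x)-PO)
def fromP(p): return PO+PM@np.array(p,float)
def onn(d,u,v,n): # ray onto plane n above panel -> panel coords
    o,r=ray(d,u,v); a=PM.T@(o-PO); b=PM.T@r; return a+b*(n-a[2])/b[2]
E
python3 - <<'E'
from h import *
W,S,D=load('wrist1'),load('scene1'),load('side1')
w=lambda x,y:(W,140+x/3.8-.4,65+y/3.8-.4)
s=lambda x,y:(S,200+x/7-.4,185+y/7-.4)
e=lambda x,y:(D,170+x/7-.4,185+y/7-.4)
for k,x in dict(btn=[508.7,-293.5,100.3],tip=[499.8,-336.8,120.9],dash=[415,-286.6,78]).items(): print(k,toP(x).round(1))
f=lambda n,L,*z:print(n,[onn(*l,zz).round(1) for l in L for zz in z])
f('brk corners n10',[w(362,122),w(632,168),w(310,480),w(560,510)],10)
f('brk scene',[s(292,165),s(430,305),s(605,195)],10)
f('slot n10',[w(400,365),w(523,380),w(392,442),w(510,475)],10)
f('slot scene',[s(415,207),s(447,240),s(525,187)],10)
f('btn w',[w(482,247)],10,); f('btn top',[w(490,240),s(400,115)],20)
f('rocker bezel w',[w(97,213),w(265,240),w(90,322),w(250,347)],3)
f('rock scene top near end',[s(152,325),s(192,372),s(175,300)],5,15)
f('dash w',[w(128,278)],8,15)
E
```

```text
btn [38.1 27.2 14.5]
tip [ 49.3 -16.6  32.8]
dash [-55.1   2.2  16.2]
brk corners n10 [array([ 0.2, 51.1, 10. ]), array([71.2, 52.1, 10. ]), array([  1.8, -45.2,  10. ]), array([ 70.9, -41.5,  10. ])]
brk scene [array([ 1.1, 37.9, 10. ]), array([  4.1, -49.4,  10. ]), array([ 69.9, -48.4,  10. ])]
slot n10 [array([20.7, -9.6, 10. ]), array([53.9, -7.8, 10. ]), array([ 22.1, -30.8,  10. ]), array([ 55.4, -34.2,  10. ])]
slot scene [array([22.1, -9.2, 10. ]), array([ 22.3, -29.3,  10. ]), array([ 53.1, -27.1,  10. ])]
btn w [array([36.5, 25.1, 10. ])]
btn top [array([37.7, 27.7, 20. ]), array([36.7, 21. , 20. ])]
rocker bezel w [array([-66.2,  15.7,   3. ]), array([-20.7,  16.4,   3. ]), array([-64.6, -13.7,   3. ]), array([-20.5, -12.9,   3. ])]
rock scene top near end [array([-66.9,  11.7,   5. ]), array([-68.4,   1.1,  15. ]), array([-65.7, -15.8,   5. ]), array([-67.2, -25.9,  15. ]), array([-56.2,  16.2,   5. ]), array([-57.9,   5.5,  15. ])]
dash w [array([-54.7,   0.6,   8. ]), array([-53.1,   1.4,  15. ])]
```

```bash
python3 - <<'E'
from h import *
s=env.state();print(toP(s['ee_pos']),s['ee_pos'])
plan(fromP([37,28,42]),toolR(YAW,.26),7,0)
E
```

```text
[ 31.05834019 -28.08539754 167.78430372] [ 446.61076983 -330.05403292  246.69693738]
[[-0.3, -0.0, 1.4], [2.1, -7.1, 18.3], 0] ,
[[-0.3, -0.0, 1.4], [1.9, -7.2, 18.2], 0] ,
[[-0.3, -0.0, 1.4], [1.8, -7.4, 18.2], 0] ,
[[-0.3, -0.0, 1.4], [1.6, -7.5, 18.2], 0] ,
[[-0.3, -0.0, 1.4], [1.4, -7.6, 18.1], 0] ,
[[-0.3, -0.0, 1.4], [1.2, -7.8, 18.1], 0] ,
[[-0.3, -0.0, 1.4], [1.0, -7.9, 18.0], 0] ,
[[0, 0, 0], [0, 0, 0], 0] ,
[[0, 0, 0], [0, 0, 0], 0] ,
[[0, 0, 0], [0, 0, 0], 0] ,
```

>>> servo_tool(
  plan=[
    [[-0.3, 0, 1.4], [2.1, -7.1, 18.3], 0],
    [[-0.3, 0, 1.4], [1.9, -7.2, 18.2], 0],
    [[-0.3, 0, 1.4], [1.8, -7.4, 18.2], 0],
    [[-0.3, 0, 1.4], [1.6, -7.5, 18.2], 0],
    [[-0.3, 0, 1.4], [1.4, -7.6, 18.1], 0],
    [[-0.3, 0, 1.4], [1.2, -7.8, 18.1], 0],
    [[-0.3, 0, 1.4], [1.0, -7.9, 18.0], 0],
    [[0, 0, 0], [0, 0, 0], 0],
    [[0, 0, 0], [0, 0, 0], 0],
    [[0, 0, 0], [0, 0, 0], 0],
  ],
)

```text
time_s: 2.8
ee_pos: [496.7, -297.9, 122.1]
ee_rot: [179.8, -14.8, -20.8]
force: [-0.3, -0.2, -0.0]
gripper_width: 0.4
```

```bash
python3 - <<'E'
from h import *
s=env.state();print(toP(s['ee_pos']),s['ee_rot'],s['force'])
plan(fromP([37,28,25]),toolR(YAW,.26),4,0)
d=snap('scene','scene2');cv2.imwrite('pics/scene2z.png',cv2.resize(d['pixels'][160:280,190:330,::-1],None,fx=5,fy=5,interpolation=cv2.INTER_CUBIC))
d=snap('side','side2');cv2.imwrite('pics/side2z.png',cv2.resize(d['pixels'][150:260,160:300,::-1],None,fx=5,fy=5,interpolation=cv2.INTER_CUBIC))
for f in('scene2','side2'): print(f,proj(load(f),s['ee_pos']),proj(load(f),fromP([37,26,20])))
E
```

```text
[34.14050454 19.03583208 38.07442488] [179.8447862  -14.75576278 -20.76187346] [-0.25275686 -0.15316529 -0.01661385]
[[0.1, 0.0, -0.3], [0.7, -2.3, 3.3], 0] ,
[[0.1, 0.0, -0.3], [0.7, -2.3, 3.3], 0] ,
[[0.1, 0.0, -0.3], [0.7, -2.3, 3.3], 0] ,
[[0.1, 0.0, -0.3], [0.7, -2.3, 3.3], 0] ,
[[0, 0, 0], [0, 0, 0], 0] ,
[[0, 0, 0], [0, 0, 0], 0] ,
[[0, 0, 0], [0, 0, 0], 0] ,
[[0, 0, 0], [0, 0, 0], 0] ,
[[0, 0, 0], [0, 0, 0], 0] ,
[[0, 0, 0], [0, 0, 0], 0] ,
scene2 [254.20193236 196.26120439] [255.77736725 199.89876589]
side2 [234.13416768 184.90175212] [238.91157879 191.8547865 ]
```

View pics/scene2z.png

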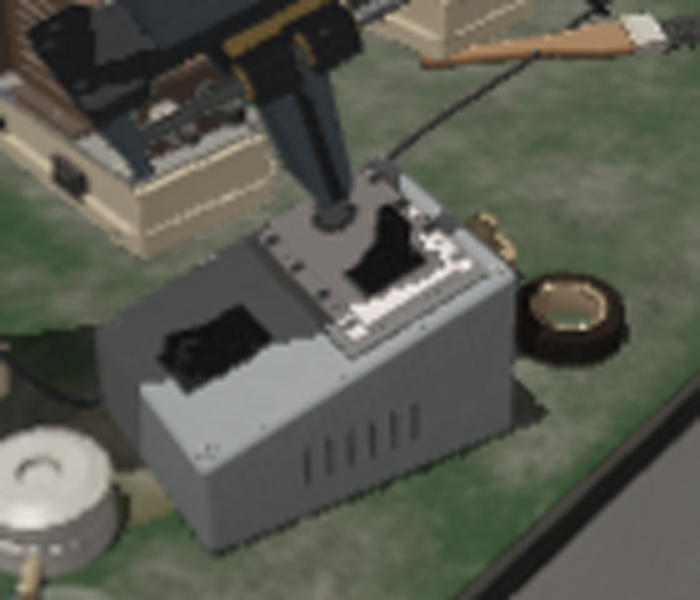

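View pics/side2z.png

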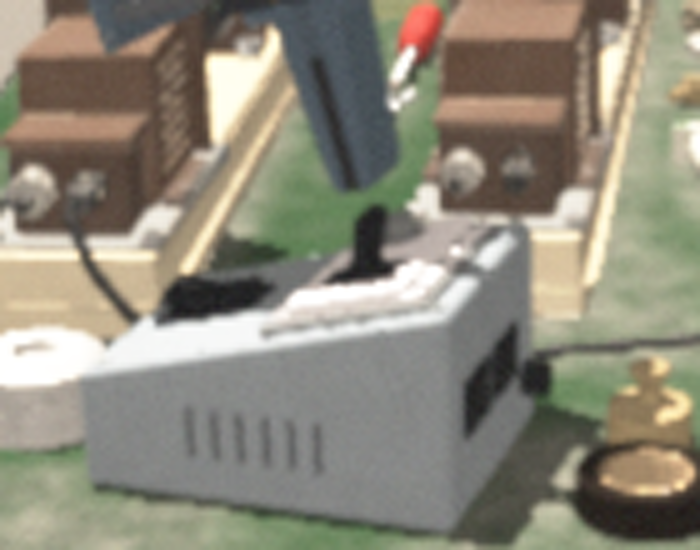

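>>> servo_tool(
  plan=[
    [[0, 0, 0.4], [1, -2.5, 3.5], 0],
    [[0, 0, 0.4], [1, -2.5, 3.5], 0],
    [[0, 0, 0], [1, -2.5, 3.5], 0],
    [[0, 0, 0], [0, -1, 2], 0],
    [[0, 0, 0], [0, 0, 2], 0],
    [[0, 0, 0], [0, 0, 2], 0],
    [[0, 0, 0], [0, 0, 1], 0],
    [[0, 0, 0], [0, 0, 0], 0],
    [[0, 0, 0], [0, 0, 0], 0],
    [[0, 0, 0], [0, 0, 0], 0],
  ],
)

```text
time_s: 4.15
ee_pos: [507.6, -292.4, 105.6]
ee_rot: [-179.9, -14.8, -21.6]
force: [0.1, 0.1, -0.4]
gripper_width: 0.2
```

```bash
cat > st.py <<'E'
from h import *
s=env.state();print('P',toP(s['ee_pos']).round(1),s['ee_rot'].round(1),'Fp',(PM.T@s['force']).round(2),s['time_s'])
E
python3 st.py
```

```text
P [38.1 27.9 19.9] [-179.9  -14.8  -21.6] Fp [-0.04  0.1  -0.41] 4.15
```

>>> servo_tool(
  plan=[
    [[0, 0, -0.5], [0, 0, 1], 0],
    [[0, 0, -0.5], [0, 0, 1], 0],
    [[0, 0, -0.5], [0, 0, 1], 0],
    [[0, 0, -0.5], [0, 0, 1], 0],
    [[0, 0, 0], [0, 0, 1], 0],
    [[0, 0, 0], [0, 0, 1], 0],
    [[0, 0, 0], [0, 0, 1], 0],
    [[0, 0, 0], [0, 0, 0], 0],
    [[0, 0, 0], [0, 0, 0], 0],
    [[0, 0, 0], [0, 0, 0], 0],
  ],
)

```text
time_s: 5.4
ee_pos: [509.4, -293.1, 99.3]
ee_rot: [179.5, -14.9, -19.4]
force: [-1.4, 0.7, 3.2]
gripper_width: 0.2
```

```bash
python3 st.py; python3 - <<'E'
from h import *
d=snap('scene','scene3');a=cv2.resize(d['pixels'][190:270,210:310,::-1],None,fx=6,fy=6,interpolation=cv2.INTER_CUBIC)
cv2.imwrite('pics/scene3z.png',a)
E
```

```text
P [38.4 27.8 13.4] [179.5 -14.9 -19.4] Fp [-0.69  0.18  3.45] 5.4
```

View pics/scene3z.png

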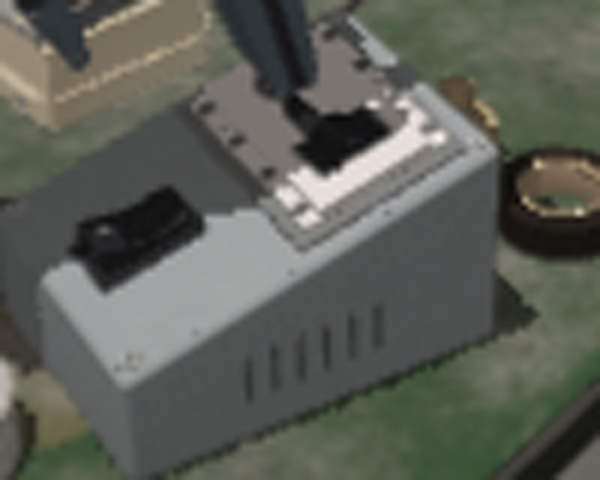

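Toggle tripped: its bar now leans toward the front, with 3.4 N on the button at its stop. Next I lift and go to the front side of the toggle.

```bash
python3 - <<'E'
from h import *
s=env.state()
a=fromP([36,26,52]);plan(a,toolR(YAW),3,0,nr=3)
plan(fromP([-2,-20,52]),toolR(YAW),7,0,nr=7,p0=a,R0=toolR(YAW))
E
```

```text
[[0.2, 0.0, 0.1], [-0.8, 0.7, -12.9], 0] ,
[[0.2, 0.0, 0.1], [-0.8, 0.7, -12.9], 0] ,
[[0.2, 0.0, 0.1], [-0.8, 0.6, -12.9], 0] ,
[[0.0, 0.0, 0.0], [-5.4, 6.6, 0.0], 0] ,
[[0.0, 0.0, 0.0], [-5.4, 6.6, 0.0], 0] ,
[[0.0, 0.0, 0.0], [-5.4, 6.6, 0.0], 0] ,
[[0.0, 0.0, 0.0], [-5.4, 6.6, 0.0], 0] ,
[[0.0, 0.0, 0.0], [-5.4, 6.6, 0.0], 0] ,
[[0.0, 0.0, 0.0], [-5.4, 6.6, 0.0], 0] ,
[[0.0, 0.0, 0.0], [-5.4, 6.6, 0.0], 0] ,
```

>>> servo_tool(
  plan=[
    [[0.2, 0, 0], [0, 0, -13], 0],
    [[0.2, 0, 0], [0, 0, -13], 0],
    [[0.2, 0, 0], [-1, 0.6, -13], 0],
    [[0, 0, 0], [-5.5, 7, 0], 0],
    [[0, 0, 0], [-5.5, 7, 0], 0],
    [[0, 0, 0], [-5.5, 7, 0], 0],
    [[0, 0, 0], [-5.5, 7, 0], 0],
    [[0, 0, 0], [-5.5, 7, 0], 0],
    [[0, 0, 0], [-5.5, 7, 0], 0],
    [[0, 0, 0], [-5.5, 7, 0], 0],
  ],
)

```text
time_s: 6.7
ee_pos: [442.7, -325.6, 127.7]
ee_rot: [-179.9, -14.8, -19.4]
force: [-0.0, -0.5, 0.7]
gripper_width: 0.6
```

```bash
python3 st.py; python3 - <<'E'
from h import *
for f in('wrist','side','scene'): snap(f,f+'4')
a=load('wrist4')['pixels'][80:300,130:400,::-1]
cv2.imwrite('pics/wrist4z.png',cv2.resize(a,None,fx=2.7,fy=2.7,interpolation=cv2.INTER_CUBIC))
cv2.imwrite('pics/side4z.png',cv2.resize(load('side4')['pixels'][150:260,160:300,::-1],None,fx=5,fy=5,interpolation=cv2.INTER_CUBIC))
E
```

```text
P [ -4.5 -25.2  54.1] [-179.9  -14.8  -19.4] Fp [ 0.32 -0.48  0.66] 6.7
```

View pics/wrist4z.png

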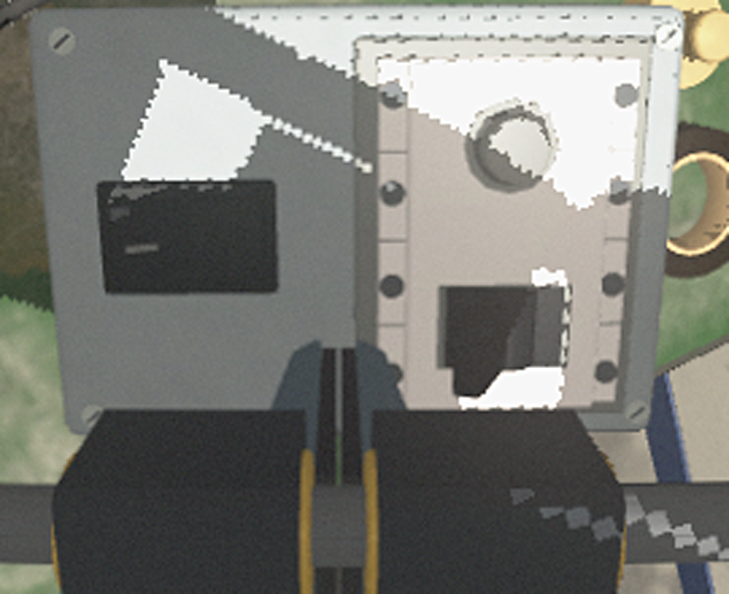

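View pics/side4z.png

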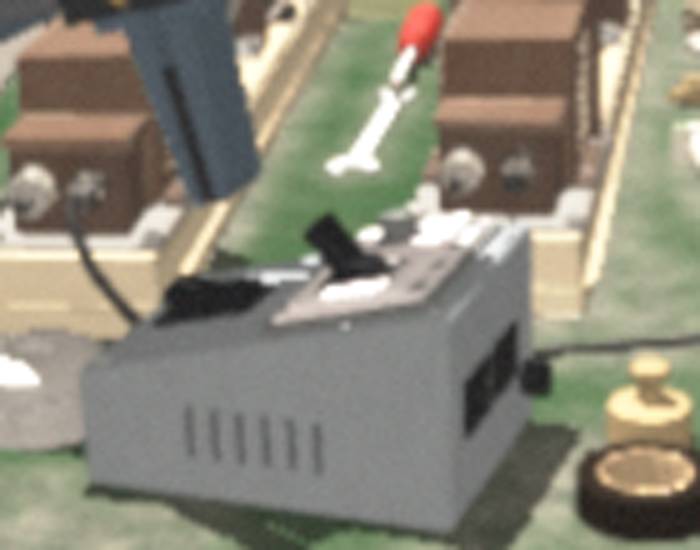

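>>> servo_tool(
  plan=[
    [[0, 0, 0], [0, -1, 6], 0],
    [[0, 0, 0], [0, -1, 6], 0],
    [[0, 0, 0], [0, -1, 6], 0],
    [[0, 0, 0], [0, -1, 6], 0],
    [[0, 0, 0], [0, 0, 5], 0],
    [[0, 0, 0], [0, 0, 4], 0],
    [[0, 0, 0], [0, 0, 1], 0],
    [[0, 0, 0], [0, 0, 0], 0],
    [[0, 0, 0], [0, 0, 0], 0],
    [[0, 0, 0], [0, 0, 0], 0],
  ],
)

```text
time_s: 8.1
ee_pos: [454.1, -324.2, 92.7]
ee_rot: [-179.9, -14.8, -19.4]
force: [0.5, -0.7, 0.2]
gripper_width: 0.6
```

```bash
python3 st.py; python3 - <<'E'
from h import *
for f in('side',): snap(f,f+'5')
cv2.imwrite('pics/side5z.png',cv2.resize(load('side5')['pixels'][150:260,160:300,::-1],None,fx=5,fy=5,interpolation=cv2.INTER_CUBIC))
E
```

```text
P [ -3.6 -20.   17.7] [-179.9  -14.8  -19.4] Fp [ 0.71 -0.48 -0.03] 8.1
```

View pics/side5z.png

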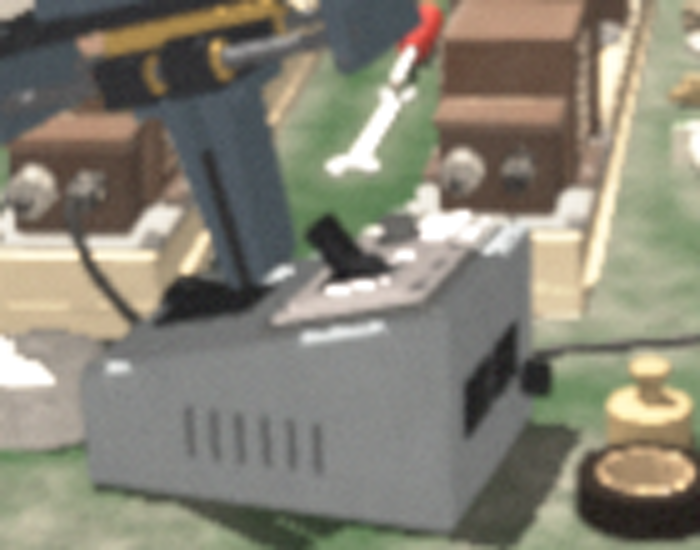

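>>> servo_tool(
  plan=[
    [[0, 0, 0], [4, 0, -1], 0],
    [[0, 0, 0], [4, 0, -1], 0],
    [[0, 0, 0], [4, 0, 0], 0],
    [[0, 0, 0], [4, 0, 0], 0],
    [[0, 0, 0], [4, 0, 0], 0],
    [[0, 0, 0], [3, 0, 0], 0],
    [[0, 0, 0], [2, 0, 0], 0],
    [[0, 0, 0], [1, 0, 0], 0],
    [[0, 0, 0], [0, 0, 0], 0],
    [[0, 0, 0], [0, 0, 0], 0],
  ],
)

```text
time_s: 9.4
ee_pos: [476.9, -331.8, 101.1]
ee_rot: [-179.8, -14.5, -19.4]
force: [-2.9, 1.3, 1.5]
gripper_width: 0.5
```

```bash
python3 st.py; python3 - <<'E'
from h import *
for f in('side',): snap(f,f+'6')
cv2.imwrite('pics/side6z.png',cv2.resize(load('side6')['pixels'][150:260,160:300,::-1],None,fx=5,fy=5,interpolation=cv2.INTER_CUBIC))
E
```

```text
P [ 21.7 -19.5  19.7] [-179.8  -14.5  -19.4] Fp [-2.66  0.22  2.23] 9.4
```

View pics/side6z.png

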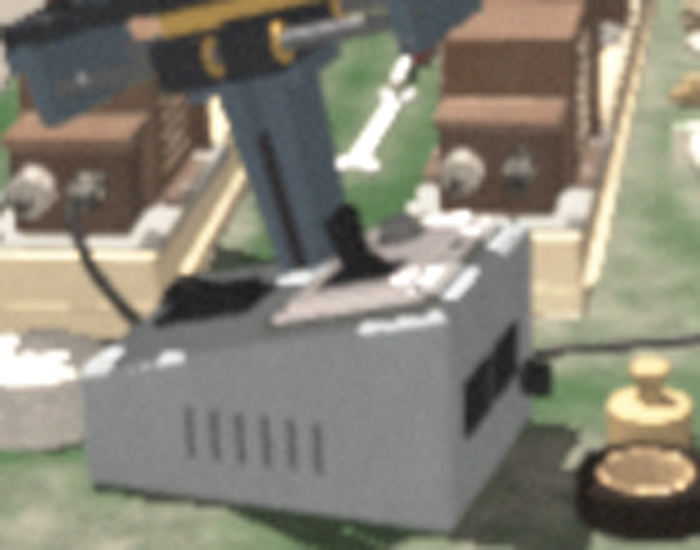

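>>> servo_tool(
  plan=[
    [[0, 0, 0], [1.5, 0, 0], 0],
    [[0, 0, 0], [1.5, 0, 0], 0],
    [[0, 0, 0], [1.5, 0, 0], 0],
    [[0, 0, 0], [1.5, 0, 0], 0],
    [[0, 0, 0], [1.5, 0, 0], 0],
    [[0, 0, 0], [1.5, 0, 0], 0],
    [[0, 0, 0], [1, 0, 0], 0],
    [[0, 0, 0], [1, 0, 0], 0],
    [[0, 0, 0], [0, 0, 0], 0],
    [[0, 0, 0], [0, 0, 0], 0],
  ],
)

```text
time_s: 10.7
ee_pos: [486.8, -335.2, 103.7]
ee_rot: [-179.8, -14.4, -19.3]
force: [-1.1, 0.7, 0.8]
gripper_width: 0.6
```

```bash
python3 st.py; python3 - <<'E'
from h import *
for f in('side',): snap(f,f+'7')
cv2.imwrite('pics/side7z.png',cv2.resize(load('side7')['pixels'][150:260,160:300,::-1],None,fx=5,fy=5,interpolation=cv2.INTER_CUBIC))
E
```

```text
P [ 32.5 -19.4  19.5] [-179.8  -14.4  -19.3] Fp [-1.05  0.23  1.08] 10.7
```

View pics/side7z.png

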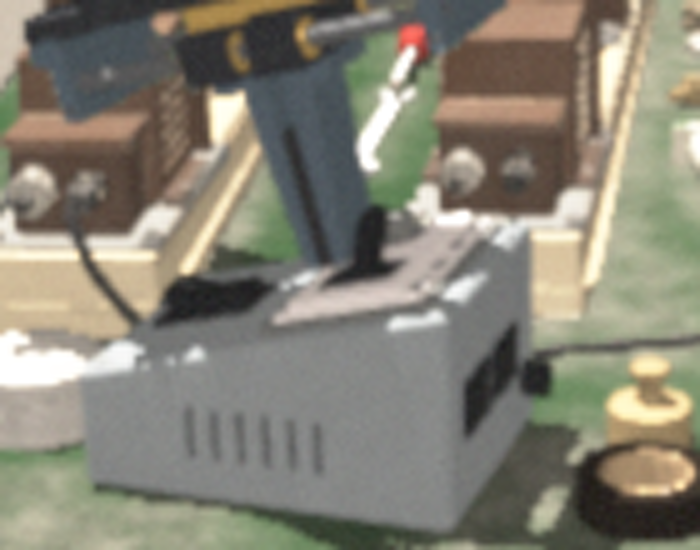

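>>> servo_tool(
  plan=[
    [[0, 0, 0], [1, 0, 0], 0],
    [[0, 0, 0], [1, 0, 0], 0],
    [[0, 0, 0], [1, 0, 0], 0],
    [[0, 0, 0], [1, 0, 0], 0],
    [[0, 0, 0], [1, 0, 0], 0],
    [[0, 0, 0], [0.5, 0, 0], 0],
    [[0, 0, 0], [0.5, 0, 0], 0],
    [[0, 0, 0], [0, 0, 0], 0],
    [[0, 0, 0], [0, 0, 0], 0],
    [[0, 0, 0], [0, 0, 0], 0],
  ],
)

```text
time_s: 12.0
ee_pos: [489.0, -335.9, 103.8]
ee_rot: [-179.8, -13.9, -19.3]
force: [-3.4, 0.9, 0.8]
gripper_width: 0.4
```

```bash
python3 st.py; python3 - <<'E'
from h import *
for f in('side','scene'):
  snap(f,f+'8')
cv2.imwrite('pics/side8z.png',cv2.resize(load('side8')['pixels'][150:260,160:300,::-1],None,fx=5,fy=5,interpolation=cv2.INTER_CUBIC))
E
```

```text
P [ 34.8 -19.4  19. ] [-179.8  -13.9  -19.3] Fp [-3.17 -0.24  1.63] 12.0
```

View pics/side8z.png

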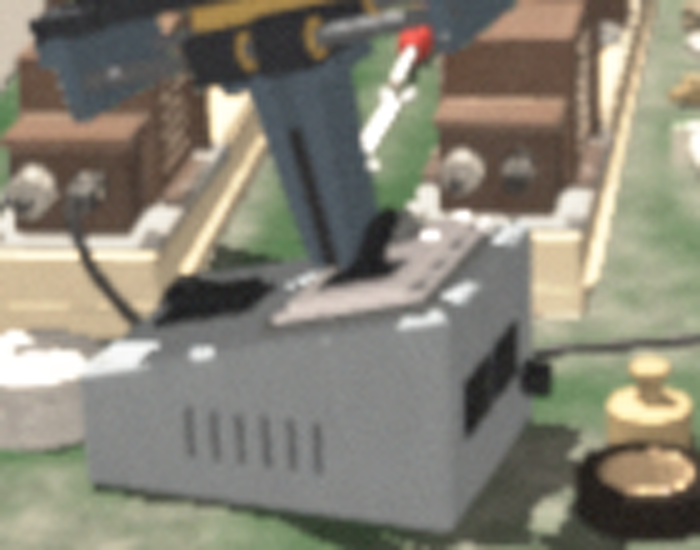

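>>> servo_tool(
  plan=[
    [[0, 0, 0], [1.5, 0, 0], 0],
    [[0, 0, 0], [1.5, 0, 0], 0],
    [[0, 0, 0], [2, 0, 0], 0],
    [[0, 0, 0], [2, 0, 0], 0],
    [[0, 0, 0], [2.5, 0, 0], 0],
    [[0, 0, 0], [2.5, 0, 0], 0],
    [[0, 0, 0], [2.5, 0, 0], 0],
    [[0, 0, 0], [2.5, 0, 0], 0],
    [[0, 0, 0], [2.5, 0, 0], 0],
    [[0, 0, 0], [2.5, 0, 0], 0],
  ],
)

```text
time_s: 13.35
ee_pos: [489.0, -335.9, 104.1]
ee_rot: [-179.6, -11.3, -18.9]
force: [-10.7, 0.5, 4.8]
gripper_width: 0.4
```

```bash
python3 st.py; python3 - <<'E'
from h import *
for f in('side','scene'):
  snap(f,f+'9')
cv2.imwrite('pics/side9z.png',cv2.resize(load('side9')['pixels'][150:260,160:300,::-1],None,fx=5,fy=5,interpolation=cv2.INTER_CUBIC))
E
```

```text
P [ 34.9 -19.4  19.2] [-179.6  -11.3  -18.9] Fp [-8.63 -3.1   7.3 ] 13.35
```

View pics/side9z.png

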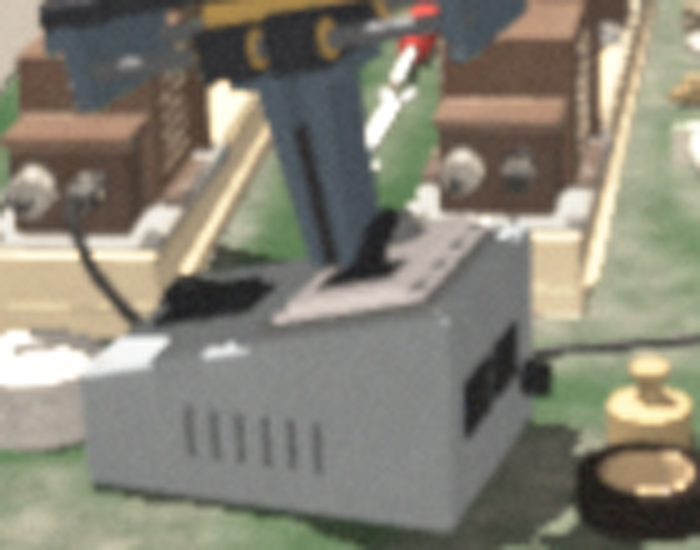

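Stalled at the stop (u 34.9 with about 9–11 N) and the box has not moved. Now I back off and lift.

```bash
python3 - <<'E'
from h import *
plan(fromP([5,-16,24]),toolR(YAW),6,0)
E
```

```text
[[-0.1, 0.6, 0.1], [-5.0, -0.6, -0.5], 0] ,
[[-0.1, 0.6, 0.1], [-5.0, -0.6, -0.5], 0] ,
[[-0.1, 0.6, 0.1], [-5.0, -0.6, -0.6], 0] ,
[[-0.1, 0.6, 0.1], [-5.0, -0.6, -0.6], 0] ,
[[-0.1, 0.6, 0.1], [-5.0, -0.6, -0.7], 0] ,
[[-0.1, 0.6, 0.1], [-5.0, -0.6, -0.7], 0] ,
[[0, 0, 0], [0, 0, 0], 0] ,
[[0, 0, 0], [0, 0, 0], 0] ,
[[0, 0, 0], [0, 0, 0], 0] ,
[[0, 0, 0], [0, 0, 0], 0] ,
```

>>> servo_tool(
  plan=[
    [[0, 0.6, 0], [-5, 0, 0], 0],
    [[0, 0.6, 0], [-5, 0, 0], 0],
    [[0, 0.6, 0], [-5, -0.6, -0.6], 0],
    [[0, 0.6, 0], [-5, -0.6, -2], 0],
    [[0, 0.6, 0], [-5, -0.6, -4], 0],
    [[0, 0.6, 0], [-5, -1, -7], 0],
    [[0, 0, 0], [-6, -4, -7], 0],
    [[0, 0, 0], [-9, -4, -5], 0],
    [[0, 0, 0], [-9, -4, 0], 0],
    [[0, 0, 0], [-9, -3, 0], 0],
  ],
)

```text
time_s: 14.7
ee_pos: [431.5, -296.8, 116.5]
ee_rot: [-179.8, -15.8, -19.0]
force: [0.1, 1.0, 0.5]
gripper_width: 0.2
```

```bash
python3 st.py; python3 - <<'E'
from h import *
for f in('side','scene','wrist'):
  snap(f,f+'10')
a=cv2.resize(load('side10')['pixels'][180:260,160:300,::-1],None,fx=5,fy=5,interpolation=cv2.INTER_CUBIC)
b=cv2.resize(load('wrist10')['pixels'][80:300,130:400,::-1],None,fx=2.7,fy=2.7,interpolation=cv2.INTER_CUBIC)
cv2.imwrite('pics/side10z.png',a);cv2.imwrite('pics/wrist10z.png',b)
E
```

```text
P [-26.9  -1.9  48.6] [-179.8  -15.8  -19. ] Fp [-0.05  1.    0.57] 14.7
```

View pics/side10z.png

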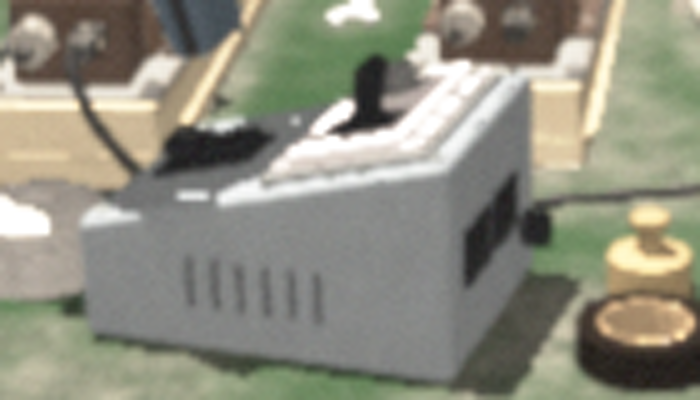

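View pics/wrist10z.png

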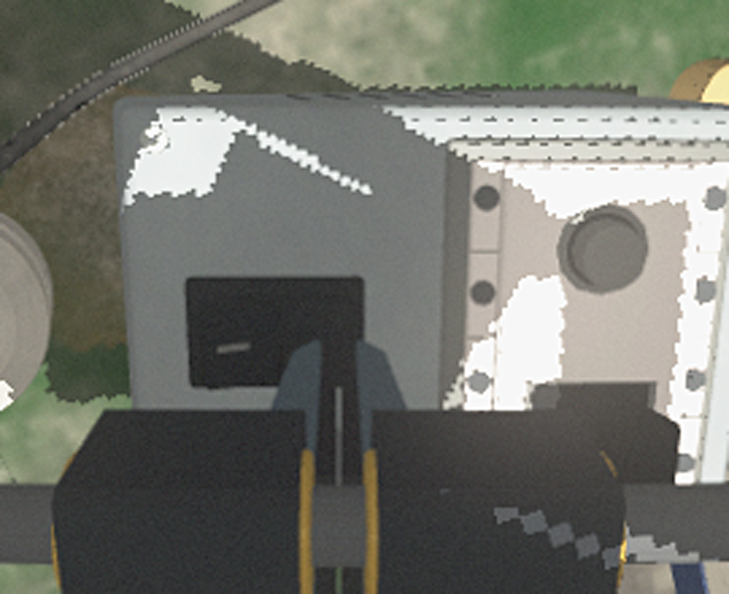

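```bash
python3 - <<'E'
from h import *
L=[]
for f in('side0','side2','side10','side4'):
  L.append(cv2.resize(load(f)['pixels'][187:207,223:258,::-1],None,fx=11,fy=11,interpolation=cv2.INTER_CUBIC))
cv2.imwrite('pics/cmp.png',np.vstack([np.hstack(L[:2]),np.hstack(L[2:])]))
for f in('side0','side1','side2','side10'):
  g=load(f)['pixels'][:,:,:].max(2).astype(int)[188:204,228:244]
  m=g<75; ys,xs=np.nonzero(m); print(f,[ (int(r+188),round(228+xs[ys==r].mean(),2),int((ys==r).sum())) for r in range(0,12) if (ys==r).any()])
E
```

```text
side0 [(191, np.float64(235.0), 1), (192, np.float64(234.5), 4), (193, np.float64(234.0), 5), (194, np.float64(233.5), 6), (195, np.float64(233.5), 6), (196, np.float64(233.5), 6), (197, np.float64(233.5), 6), (198, np.float64(233.0), 5), (199, np.float64(233.0), 3)]
side1 [(191, np.float64(235.0), 3), (192, np.float64(234.5), 4), (193, np.float64(234.0), 5), (194, np.float64(233.5), 6), (195, np.float64(233.5), 6), (196, np.float64(233.5), 6), (197, np.float64(233.5), 6), (198, np.float64(233.5), 6), (199, np.float64(233.0), 5)]
side2 [(191, np.float64(234.5), 2), (192, np.float64(234.5), 4), (193, np.float64(234.5), 6), (194, np.float64(233.5), 6), (195, np.float64(233.5), 6), (196, np.float64(233.5), 6), (197, np.float64(233.5), 6), (198, np.float64(233.5), 6), (199, np.float64(233.0), 5)]
side10 [(191, np.float64(234.5), 2), (192, np.float64(234.5), 4), (193, np.float64(234.5), 6), (194, np.float64(233.5), 6), (195, np.float64(233.5), 6), (196, np.float64(233.5), 6), (197, np.float64(233.5), 6), (198, np.float64(233.5), 6), (199, np.float64(233.0), 5)]
```

View pics/cmp.png

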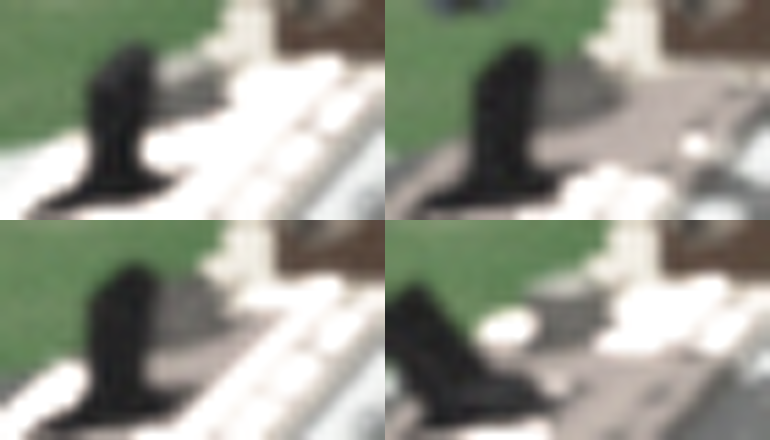

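Toggle rows in the side image match the starting set pose exactly and the button is out, so it latched. Next is the rocker.

```bash
python3 - <<'E'
from h import *
W4,W10=load('wrist4'),load('wrist10')
a=(W4,130+142/2.7-.4,80+248/2.7-.4); b=(W10,130+233/2.7-.4,80+348/2.7-.4)
x,r=tri(a,b);print(toP(x),r,onn(*a,15),onn(*b,15))
plan(fromP([-57,1,30]),toolR(YAW),5,0)
E
```

```text
[-53.07042204   0.95278902  11.74853439] [np.float64(0.14943305841260632), np.float64(0.14943305841254836)] [-52.2138306    1.80045777  15.        ] [-52.81986623   1.9502763   15.        ]
[[-0.1, -0.2, 0.1], [-6.1, -0.6, 3.6], 0] ,
[[-0.1, -0.2, 0.1], [-6.1, -0.6, 3.6], 0] ,
[[-0.1, -0.2, 0.1], [-6.1, -0.6, 3.6], 0] ,
[[-0.1, -0.2, 0.1], [-6.1, -0.6, 3.7], 0] ,
[[-0.1, -0.2, 0.1], [-6.1, -0.6, 3.7], 0] ,
[[0, 0, 0], [0, 0, 0], 0] ,
[[0, 0, 0], [0, 0, 0], 0] ,
[[0, 0, 0], [0, 0, 0], 0] ,
[[0, 0, 0], [0, 0, 0], 0] ,
[[0, 0, 0], [0, 0, 0], 0] ,
```

>>> servo_tool(
  plan=[
    [[0, -0.2, 0], [-6, -0.8, 4], 0],
    [[0, -0.2, 0], [-6, -0.8, 4], 0],
    [[0, -0.2, 0], [-6, -0.6, 4], 0],
    [[0, -0.2, 0], [-6, -0.6, 4], 0],
    [[0, 0, 0], [-3, 0, 3], 0],
    [[0, 0, 0], [0, 0, 3], 0],
    [[0, 0, 0], [0, 0, 3], 0],
    [[0, 0, 0], [0, 0, 0], 0],
    [[0, 0, 0], [0, 0, 0], 0],
    [[0, 0, 0], [0, 0, 0], 0],
  ],
)

```text
time_s: 16.1
ee_pos: [413.9, -288.2, 82.7]
ee_rot: [-179.8, -14.9, -19.0]
force: [-0.8, 0.2, -0.2]
gripper_width: 0.2
```

```bash
python3 st.py
```

```text
P [-54.4   0.4  20.9] [-179.8  -14.9  -19. ] Fp [-0.88 -0.08 -0.01] 16.1
```

>>> servo_tool(
  plan=[
    [[0, 0, 0], [-0.5, 0, 2], 0],
    [[0, 0, 0], [-0.5, 0, 2], 0],
    [[0, 0, 0], [0, 0, 2], 0],
    [[0, 0, 0], [0, 0, 2], 0],
    [[0, 0, 0], [0, 0, 2], 0],
    [[0, 0, 0], [0, 0, 2], 0],
    [[0, 0, 0], [0, 0, 2], 0],
    [[0, 0, 0], [0, 0, 1], 0],
    [[0, 0, 0], [0, 0, 1], 0],
    [[0, 0, 0], [0, 0, 0], 0],
  ],
)

```text
time_s: 17.35
ee_pos: [415.2, -288.4, 69.4]
ee_rot: [-179.8, -14.9, -18.9]
force: [-0.0, 0.8, -0.1]
gripper_width: 0.6
```

```bash
python3 st.py;  python3 - <<'E'
from h import *
snap('side','side11')
cv2.imwrite('pics/side11z.png',cv2.resize(load('side11')['pixels'][180:260,160:300,::-1],None,fx=5,fy=5,interpolation=cv2.INTER_CUBIC))
E
```

```text
P [-56.6   0.6   7.7] [-179.8  -14.9  -18.9] Fp [-0.32  0.75 -0.  ] 17.35
```

View pics/side11z.png

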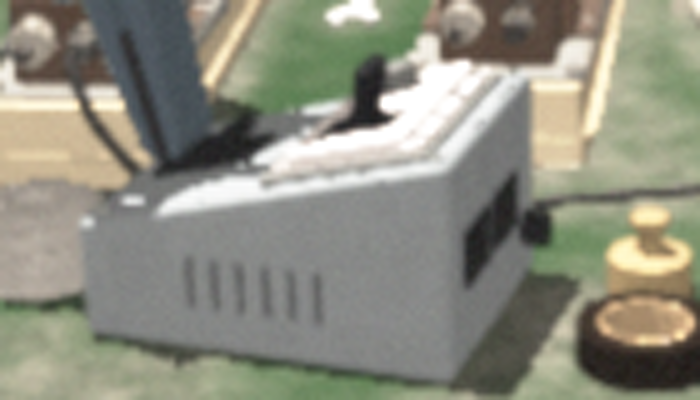

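The rocker has tipped but there's no stop force yet, so I press a little further.

>>> servo_tool(
  plan=[
    [[0, 0, 0], [0, 0, 1], 0],
    [[0, 0, 0], [0, 0, 1], 0],
    [[0, 0, 0], [0, 0, 1], 0],
    [[0, 0, 0], [0, 0, 1.5], 0],
    [[0, 0, 0], [0, 0, 1.5], 0],
    [[0, 0, 0], [0, 0, 1.5], 0],
    [[0, 0, 0], [0, 0, 1.5], 0],
    [[0, 0, 0], [0, 0, 1.5], 0],
    [[0, 0, 0], [0, 0, 1.5], 0],
    [[0, 0, 0], [0, 0, 1.5], 0],
  ],
)

```text
time_s: 18.65
ee_pos: [415.6, -288.6, 69.1]
ee_rot: [-179.9, -15.1, -18.5]
force: [-10.3, 3.4, 19.7]
gripper_width: 0.3
```

```bash
python3 st.py
```

```text
P [-56.2   0.5   7.3] [-179.9  -15.1  -18.5] Fp [-5.42 -0.28 21.85] 18.65
```

Stop felt (22 N at n≈7.3 mm). Lifting clear along the tool axis, then checking.

>>> servo_tool(
  plan=[
    [[0, 0, 0], [0, 0, -5], 0],
    [[0, 0, 0], [0, 0, -10], 0],
    [[0, 0, 0], [0, 0, -15], 0],
    [[0, 0, 0], [0, 0, -15], 0],
    [[0, 0, 0], [0, 0, -15], 0],
    [[0, 0, 0], [0, 6, -15], 0],
    [[0, 0, 0], [5, 10, -15], 0],
    [[0, 0, 0], [5, 10, -10], 0],
    [[0, 0, 0], [0, 5, -5], 0],
    [[0, 0, 0], [0, 0, 0], 0],
  ],
)

```text
time_s: 19.9
ee_pos: [389.7, -314.2, 177.7]
ee_rot: [-179.9, -15.2, -18.5]
force: [-0.3, -0.2, -0.3]
gripper_width: 0.4
```

```bash
python3 st.py;  python3 - <<'E'
from h import *
for f in('side','wrist','scene'):snap(f,f+'12')
a=cv2.resize(load('side12')['pixels'][180:260,160:300,::-1],None,fx=5,fy=5,interpolation=cv2.INTER_CUBIC)
cv2.imwrite('pics/side12z.png',a)
cv2.imwrite('pics/scene12z.png',cv2.resize(load('scene12')['pixels'][160:280,190:330,::-1],None,fx=5,fy=5,interpolation=cv2.INTER_CUBIC))
for f in('side2','side10','side12'):
  g=load(f)['pixels'].max(2).astype(int)[188:204,228:244]
  ys,xs=np.nonzero(g<75); print(f,[ (r+188,float(228+xs[ys==r].mean()),int((ys==r).sum())) for r in range(0,12) if (ys==r).any()])
E
```

```text
P [-43.6 -32.3 116.2] [-179.9  -15.2  -18.5] Fp [-0.28 -0.24 -0.26] 19.9
side2 [(191, 234.5, 2), (192, 234.5, 4), (193, 234.5, 6), (194, 233.5, 6), (195, 233.5, 6), (196, 233.5, 6), (197, 233.5, 6), (198, 233.5, 6), (199, 233.0, 5)]
side10 [(191, 234.5, 2), (192, 234.5, 4), (193, 234.5, 6), (194, 233.5, 6), (195, 233.5, 6), (196, 233.5, 6), (197, 233.5, 6), (198, 233.5, 6), (199, 233.0, 5)]
side12 [(192, 235.0, 3), (193, 234.5, 4), (194, 234.0, 5), (195, 233.5, 6), (196, 233.5, 6), (197, 233.5, 6), (198, 233.0, 5), (199, 233.0, 3)]
```

View pics/side12z.png

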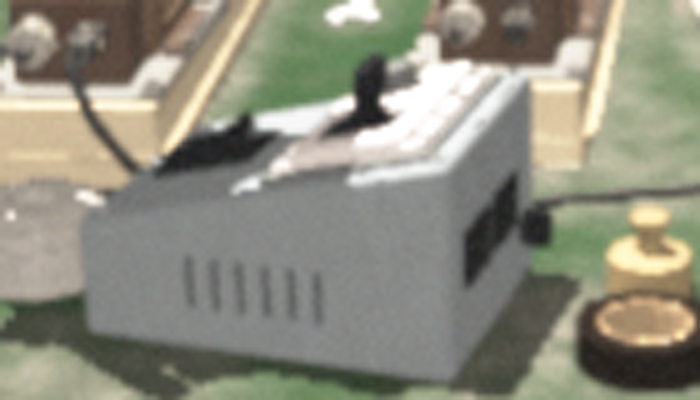

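View pics/wrist12.png

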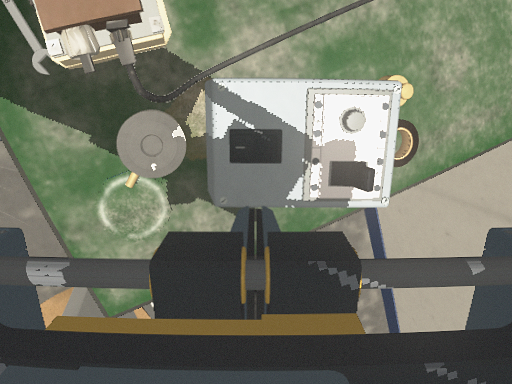

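View pics/scene12z.png

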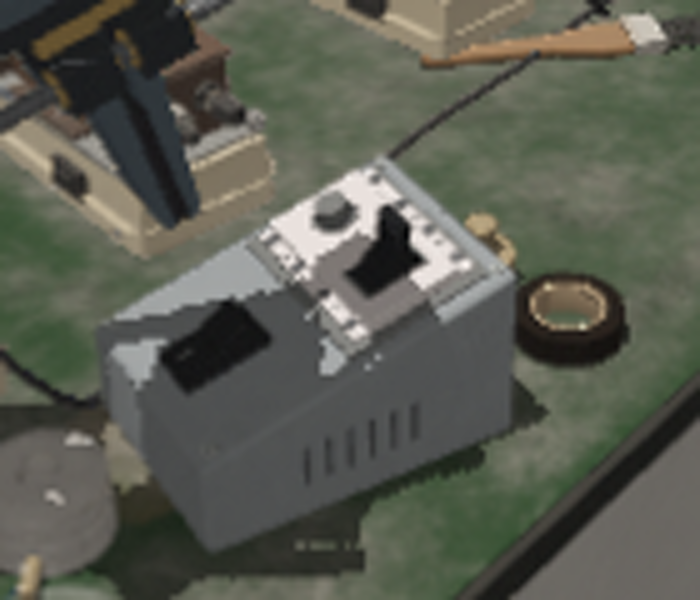

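```bash
python3 -c "
from h import *
print(env.job_done())"
```

```text
the job is handed in; nothing more can be done
None
```

I ran the full safety test in the required order and handed the job in after about 20 s of the 45 s; the hand-in gives no verdict.

1. **Trip:** I pressed the test button to its stop (about 3.4 N). The pictures showed the toggle dropped towards the front, with the rocker still off.
2. **Reset:** I pushed the toggle up the panel until it stalled at its stop (about 9–11 N), then backed off. In the side view its outline matched the starting set position and the button was out.
3. **Outlets on:** I pressed the rocker's near end until it stopped (about 22 N), then lifted clear.

**Last checks:**
- **Controls:** the rocker's near end is down, the toggle is up and the button is out.
- **Surroundings:** the box, tape and weight look where they were in the pictures; I checked the sample cap only by eye. The fingers touch nothing.
- **Disagreements:** in the last side picture the toggle's outline starts one pixel row lower than before. I take this as a lighting change, because the scene view shows its tip in the same place. My first estimate of the box's heading from the side view alone (-11°) was wrong, and I used the multi-view value of -19.6° instead.

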